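# Hang a drilling template on the twin pins of its fixture and latch it

### The arm

A 7-joint arm with a two-finger parallel gripper is mounted at the origin on a cart in front of the work surface, level with it; the furniture and walls round the work are solid. World frame = base frame: x ahead of the robot, y to its left, z up, the work surface at z = 0. Lengths are in m, angles in rad, forces in N, time in s.
With the tool pointing down it reaches from about 0.425 to 0.875 m from the base axis. Payload 4.7 kg.
Tool frame: the origin (TCP) lies at the very end of the fingers, on their centre line; the grasp point (between the pads) lies 19 mm behind it; z points along the fingers, y is the line along which they close (so a half turn about z gives the same grasp; the last joint's range is limited). The gripper opens to 87 mm and grips with 3 to 60 N. Pads are 19 mm wide; open, the fingers measure 117 mm over their backs; the gripper's body (75 mm by 190 mm) begins 51 mm behind the grasp point.
Start: joints at [-1.26, 0.321, -0.07, 1.45, 0.023, 1.371, -0.057], TCP at [0.19, 0.622, 0.223] pointing down, gripper open.
Joint ranges: [-2.86, 2.86], [-0.3, 2.09], [-1.38, 1.24], [0.06, 2.45], [-1.56, 4.7], [0.09, 2.05], [-2.69, 2.69]. Speed limits (rad/s): [2.57, 2.57, 3.14, 3.14, 3.14, 3.14, 3.14].

### API

Orientations are given as a rotation vector (axis times angle).
In Python, from bench import get_state, get_image, get_calibration, close_job gives the robot as it stands.
- The arm moves only by the shell command python3 -m crank 'ROWS' [FORCE]. ROWS is JSON, a list of rows, each a list of 5 numbers: the opening, from 0 (shut) to 1 (fully open), then the shift along the world's x, y, z in units of 0.2 m (1.0 is 0.2 m), then the turn about the world's z in units of 2 pi rad (1.0 is 2 pi rad). A call has 1 to 5 rows; each row is the pose to reach, as a shift and turn from the pose commanded when the call began, turning the shorter way round; what a row does not reach only later rows make up. A row lasts 1/8 s, in which the tool goes at most 62.5 mm and 10.7 degrees, less where a joint would pass 70% of its speed; a pose out of reach is approached as far as the arm can. A call with a number of a shift or a turn outside -1 to 1 is refused whole. A call with a gripper value outside its range is refused whole. The fingers move at their own pace and stop on an object; FORCE is the grip in N (left out, the last holds). Time passes only in rows, so rows that repeat a pose let the fingers close. It gives the time, the measured TCP pose, the force, the opening and the grip force at its end, in the units of the state.
- get_state(): the state, without advancing time (a new reading comes with each control period).
- get_image(name): name is "side" or "top"; returns the picture (420x560x3 uint8, red, green, blue); there is no depth.
- get_calibration(name): a dict with "fovy" (degrees; the focal length in pixels is half the picture's height over the tangent of half this angle, whatever the lens; pixels are square), "cx", "cy" (the principal point, pixels), "R" (3x3) and "t" (3): a world point X has camera coordinates R X + t. Camera axes: x right, y down, z forward; pixel columns grow to the right and rows downward; lengths in m; the calibration is good to about 2 mm. A picture is of the moment at which its call begins. get_calibration takes no time and is no camera call.
- close_job(): hands the job in; it is judged then, once.
The state is a dict: "time": time; "joint_positions": joint angles; "qd": joint speeds; "joint_torque": joint torques, N m; "position": TCP position; "tool_rot": TCP orientation; "ft_force": force on the tool from outside, world axes, zero at the start; "torque": the same for the moment, N m; "grip_width": opening from 0.0 (shut) to 1.0 (fully open); "grip_force": force on a finger pad.
Only numpy, scipy, OpenCV 4.12 (cv2) and the standard library are available. Lean on these libraries where they do the work, as an engineer would, in place of code of your own. Each camera call takes 0.05 s, during which the arm holds its last target. There are 200 camera calls.

### The job

Pick up the loose drilling template by its black handle, find both locating pins of the drilling fixture by feel with its two holes and lower it gently over them until it lies fully home and flat on the fixture. Then push the red-tabbed latch fully home over the template's edge and let go. Never press the template hard against the fixture, and leave the tape roll, the brass block and the nut where they are.

Things in the scene. Friction and masses are not known exactly. Their poses are not given: they have to be found in the camera images.
- template_mid (a point): Loose drilling template, 0.3 to 0.5 kg, flat on the bench: aluminium plate 90 (x) x 170 (y) x 8 mm with an upright black handle on its middle, 60 long (x), 12 thick (y), top 68 mm above the plate's underside. Point: handle's middle, 34 mm above the underside; pinch there across the 12 mm. z up. Same after a half turn.
- template_hole (a point): Centre, on the plate's top face, of one of the template's two 13 mm through holes. They lie at y = +50 (this one) and -50 mm from the handle's middle, x = 0.
- fixture: Drilling fixture, fixed: dark base 160 (x) x 245 (y) x 12 mm, blue latch guide on its +y side. Origin on the bench midway between two steel rails along x (150 long, 16 wide, at y = -78 and +78 mm), tops 24 mm high: they carry the template, whose underside is 24 and template_mid 58 mm above the bench when home. Template against fixture must stay under 45 N; stop touches at about 5 N.
- pin_slot (a point): Fixture's middle at rail height (24 mm), fixture axes. Two brass pins, 10 mm thick, tips tapering to 8 mm over the last 1.5, top 38 mm above the bench, at y = -50 and +50 mm on an aluminium block. The block is locked somewhere along x: both pins share one x between -18 and +18 mm from here, not reported, to be found by feel (play in the holes 3 mm in diameter). It also holds a low workpiece.
- latch_tab (a point): Middle of the latch's red upright tab, 26 (fixture x) x 10 (y) x 30 mm, middle 57 and top 72 mm above the bench, at fixture y = 135 mm when open. Behind it (+y) all is free above 44 mm. Push its outer (+y) face toward fixture -y: about 3 N, stays where left. The bolt passes 2 mm over the seated template's top; one not home blocks it.
- latch (a joint): Travel of the latch in m: 0 open, 0.014 fully home (hard stop), its bolt then 10 mm over the template's edge. Starts between 0 and 0.002.
- brass_slug: Bystander: brass block 28x28x24 mm, origin at the middle of its underside.
- nut: Bystander: steel nut 28x24x13 mm, origin at the middle of its underside.
- tape_roll: Bystander: roll of masking tape, 84 mm across, 19 mm high, lying flat, origin at the middle of its underside.
Mind the look-alikes: they are no part of the job. Of the things that look like the part that bears template_mid, the largest one is meant.

How it is judged:
On the way, in this order (a step that is already met when the one before it is completed fails the run):
1. the template is down on both pins, flat on the rails, with the latch still open (z of template_mid in the frame of fixture between 0.0555 and 0.0605 m and y of template_mid in the frame of fixture between -0.004 and 0.004 m and x of template_mid in the frame of fixture between -0.022 and 0.022 m and angle between the x axis of template_mid and the x axis of fixture, either way round below 0.06 rad and angle between template_mid's own z axis and vertical below 0.03 rad and value of joint latch below 0.006 m), for 0.2 s.
2. the latch is pushed home over the template's edge (z of template_mid in the frame of fixture between 0.0555 and 0.0605 m and y of template_mid in the frame of fixture between -0.004 and 0.004 m and x of template_mid in the frame of fixture between -0.022 and 0.022 m and angle between the x axis of template_mid and the x axis of fixture, either way round below 0.06 rad and angle between template_mid's own z axis and vertical below 0.03 rad and value of joint latch above 0.0115 m), for 0.2 s.
At the end, for the whole second after the job is handed in: The template lies flat on the fixture's rails with both pins through its holes (height within 2.5 mm of its seat, tilt under 0.03 rad, its long axis in line with the fixture's within 0.06 rad, within 4 mm sideways), at rest and let go, and the latch is pushed in by more than 11.5 of its 14 mm (all of step 2 and linear speed of template below 0.01 m/s); the robot touches nothing.
It fails at once if the template is pressed against the fixture with more than 45 N (contact force between template and fixture above 45 N).
It fails at once if the brass slug is moved more than 15 mm (distance of brass_slug from where it was at the start of the episode above 0.015 m).
It fails at once if the nut is moved more than 15 mm (distance of nut from where it was at the start of the episode above 0.015 m).
It fails at once if the tape roll is moved more than 15 mm (distance of tape_roll from where it was at the start of the episode above 0.015 m).
It also fails if it takes over 72 s, if anything falls off the work surface, if the arm or the gripper's body presses on something with over 40 N, if the wrist force passes 120 N, or if a joint passes its speed limit or range.

## Working session

There is one attempt and no reset: what is moved stays moved. The work goes in short steps, Python scripts to look and compute and a shell command to move; the robot and the scene stay as the last step left them, time stands still between calls to the robot, and variables do not carry over. Pictures are saved under pics/ and viewed, at most 10 in all, crops included, and the job is handed in when it is done.

```bash
mkdir -p pics; ls; python3 - <<'E'
from bench import *
import cv2,numpy as np
for n in("top","side"):
    im=get_image(n); cv2.imwrite(f"pics/{n}0.png",im[:,:,::-1]); c=get_calibration(n); print(n,{k:np.round(v,4).tolist() for k,v in c.items()})
s=get_state(); print({k:np.round(v,3).tolist() for k,v in s.items()})
E
```

```text
pics
top {'fovy': 47.0157, 'cx': 285.2563, 'cy': 208.9174, 'R': [[0.0111, -0.9999, 0.0052], [-0.9895, -0.0117, -0.144], [0.144, -0.0035, -0.9896]], 't': [0.0576, 0.5541, 1.2443]}
side {'fovy': 50.5876, 'cx': 277.7322, 'cy': 206.2127, 'R': [[0.9995, -0.0308, -0.0011], [-0.0185, -0.5709, -0.8208], [0.0246, 0.8205, -0.5712]], 't': [-0.5309, 0.108, 0.8537]}
{'time': 0.1, 'joint_positions': [-1.26, 0.322, -0.07, 1.452, 0.023, 1.371, -0.057], 'qd': [-0.001, -0.001, -0.0, -0.001, 0.001, -0.0, 0.0], 'joint_torque': [0.0, -49.257, -0.405, -31.34, -0.064, 0.039, 0.0], 'position': [0.19, 0.621, 0.222], 'tool_rot': [-0.464, -3.107, 0.003], 'ft_force': [-0.983, 1.063, -0.18], 'torque': [0.006, 0.017, -0.047], 'grip_force': 0.0, 'grip_width': 1.002}
```

View pics/top0.png

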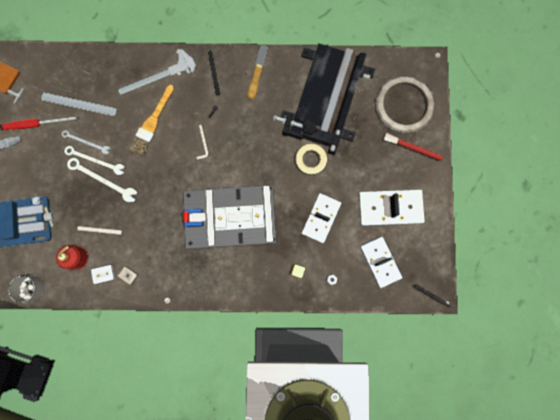

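View pics/side0.png

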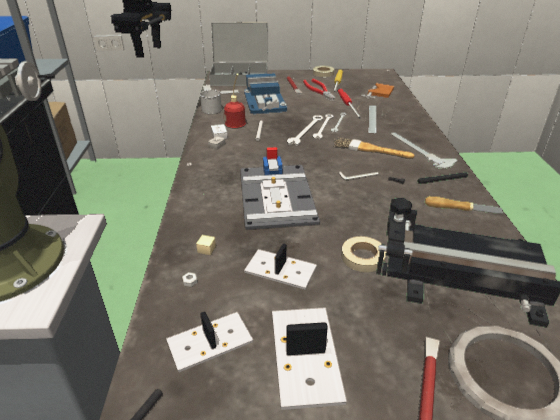

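In the top view there are three handle plates: (392,207), (322,218) and (381,262). The largest, at (392,207), is about 64x34 px, or roughly 170x90 mm at 386 px/m, so it fits. The fixture is at (230,216) with its latch at (194,217). I'll confirm this in an enlarged crop and measure.

```bash
cat > h.py <<'E'
import numpy as np,cv2
from bench import *
def ray(n,u,v,z):
    c=get_calibration(n);R=np.array(c["R"]);t=np.array(c["t"]);f=210/np.tan(np.radians(c["fovy"]/2))
    d=R.T@np.array([(u-c["cx"])/f,(v-c["cy"])/f,1]);o=-R.T@t
    return (o+d*(z-o[2])/d[2])
def proj(n,X):
    c=get_calibration(n);f=210/np.tan(np.radians(c["fovy"]/2));p=np.array(c["R"])@X+np.array(c["t"])
    return p[:2]/p[2]*f+[c["cx"],c["cy"]]
def blobs(m,x0,y0,amin=3):
    n,l,s,c=cv2.connectedComponentsWithStats(m.astype(np.uint8)*255)
    return [(int(s[i,4]),np.round(c[i]+[x0,y0],2).tolist()) for i in range(1,n) if s[i,4]>=amin]
E
python3 - <<'E'
from h import *
im=cv2.imread("pics/top0.png")
a=cv2.resize(im[180:255,355:435],None,fx=7,fy=7,interpolation=cv2.INTER_CUBIC)
b=cv2.resize(im[180:255,176:282],None,fx=7,fy=7,interpolation=cv2.INTER_CUBIC)
s=cv2.imread("pics/side0.png")
cv2.imwrite("pics/crop1.png",cv2.resize(np.hstack([a,b]),(798,322)))
# plates: white mask
hsv=cv2.cvtColor(im,cv2.COLOR_BGR2HSV); m=((hsv[...,2]>170)&(hsv[...,1]<60)).astype(np.uint8)
m=cv2.morphologyEx(m,cv2.MORPH_CLOSE,np.ones((7,7)))
cs,_=cv2.findContours(m,cv2.RETR_EXTERNAL,cv2.CHAIN_APPROX_NONE)
for c in cs:
    (x,y),(w,h),an=cv2.minAreaRect(c)
    if w*h>600 and y<300: print("white",np.round([x,y,w,h,an],1),ray("top",x,y,.008).round(4))
red=(hsv[...,1]>150)&((hsv[...,0]<6)|(hsv[...,0]>174))&(hsv[...,2]>120)
print("red",blobs(red[190:250,170:290],170,190))
hs=cv2.cvtColor(s,cv2.COLOR_BGR2HSV)
red=(hs[...,1]>150)&((hs[...,0]<6)|(hs[...,0]>174))&(hs[...,2]>90)
print("red side",blobs(red[140:220,230:330],230,140))
g=im.max(2)
print("dark in plate",blobs(g[188:228,358:426]<90,358,188))
E
```

```text
white [113. 274.  18.  44.  90.] [0.377  0.5218 0.008 ]
white [381.2 261.8  46.3  24.3  64.4] [ 0.4175 -0.1956  0.008 ]
white [ 33.8 213.5  32.5  33.5  82.9] [0.5373 0.7466 0.008 ]
white [321.2 217.7  24.3  44.6  24. ] [ 0.5351 -0.0341  0.008 ]
white [391.8 207.   33.6  63.5  87.9] [ 0.5669 -0.2271  0.008 ]
white [229.8 216.1  55.3  81.9  86.1] [0.5367 0.2144 0.008 ]
white [311.3 159.6  28.1  27.5  18.4] [ 0.6969 -0.0067  0.008 ]
white [101.7 170.1  85.7  29.6  29.7] [0.6602 0.5704 0.008 ]
white [406.1 108.6  62.4  53.5  80.2] [ 0.8475 -0.2731  0.008 ]
white [157.7  78.3  24.4  78.4  56.1] [0.9278 0.4295 0.008 ]
red [(47, [185.55, 216.53])]
red side [(107, [271.54, 152.55])]
dark in plate [(169, [393.8, 205.15])]
```

View pics/crop1.png

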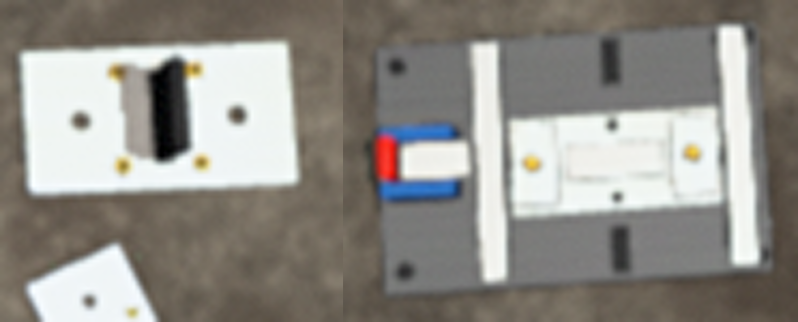

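The crop confirms the largest template: holes at about (373.6,208.0) and (410.5,206.8), handle between them. The fixture's brass pin tips are at about (220,217.8) and (257.4,215.4), and the red tab is on the +y side. Next I'll measure these more closely.

```bash
python3 - <<'E'
from h import *
im=cv2.imread("pics/top0.png").astype(float)
def cen(w,u,v,r=4):
    u0,v0=int(round(u)),int(round(v)); p=w[v0-r:v0+r+1,u0-r:u0+r+1]; yy,xx=np.mgrid[-r:r+1,-r:r+1]
    p=np.clip(p-np.median(p)-8,0,None); return u0+(p*xx).sum()/p.sum(), v0+(p*yy).sum()/p.sum()
dark=255-im.mean(2); sat=im[...,2]-im[...,0]
H=[ray("top",*cen(dark,*p),.006) for p in((373.6,208),(410.5,206.8))]
P=[ray("top",*cen(sat,*p,3),.038) for p in((220,217.8),(257.4,215.4))]
print("holes",np.round(H,4),np.round(np.mean(H,0),4),"d",np.linalg.norm(H[0]-H[1]),"ang",np.degrees(np.arctan2(-(H[0]-H[1])[0],(H[0]-H[1])[1])))
print("pins",np.round(P,4),np.round(np.mean(P,0),4),"d",np.linalg.norm(P[0]-P[1]),"ang",np.degrees(np.arctan2(-(P[0]-P[1])[0],(P[0]-P[1])[1])))
# rails: white, contours
hsv=cv2.cvtColor(im.astype(np.uint8),cv2.COLOR_BGR2HSV); m=((hsv[...,2]>170)&(hsv[...,1]<60)).astype(np.uint8)
cs,_=cv2.findContours(m[180:255,176:282],cv2.RETR_EXTERNAL,cv2.CHAIN_APPROX_NONE,offset=(176,180))
rc=[]
for c in cs:
    if cv2.contourArea(c)<60: continue
    (x,y),sz,an=cv2.minAreaRect(c); b=cv2.boxPoints(((x,y),sz,an)); W=np.array([ray("top",*q,.024)[:2] for q in b]); e=[W[1]-W[0],W[2]-W[1]]; e=max(e,key=np.linalg.norm); e=e*np.sign(e[0])
    print(np.round([x,y,*sz,an],1),ray("top",x,y,.024).round(4),"len",np.linalg.norm(e).round(4),"xaxis ang",np.degrees(np.arctan2(e[1],e[0])).round(2))
print("red tab",ray("top",185.5,216.5,.072).round(4))
E
```

```text
holes [[ 0.5646 -0.1771  0.006 ]
 [ 0.5696 -0.2771  0.006 ]] [ 0.5671 -0.2271  0.006 ] d 0.1001545740085721 ang 2.8818061817748593
pins [[0.5284 0.2384 0.038 ]
 [0.5364 0.1392 0.038 ]] [0.5324 0.1888 0.038 ] d 0.09950134812656723 ang 4.596730389402392
[197. 217.   8.  16.  90.] [0.531  0.3006 0.024 ] len 0.043 xaxis ang -89.32
[209.4 217.5  55.2   6.4  87.4] [0.5301 0.2672 0.024 ] len 0.1496 xaxis ang 4.45
[242.4 215.1  55.3  56.6  86.3] [0.5375 0.1788 0.024 ] len 0.1531 xaxis ang -85.55
red tab [0.5259 0.3217 0.072 ]
```

```bash
python3 -m crank '[[0.4,0.25,-0.25,0,0.015],[0.4,0.5,-0.5,0,0.03],[0.4,0.75,-0.75,0,0.045],[0.4,1,-1,0,0.055],[0.4,1,-1,0,0.055]]' 25
python3 -m crank '[[0.4,0.2,-0.25,0,0],[0.4,0.4,-0.5,0,0],[0.4,0.6,-0.75,0,0],[0.4,0.75,-1,0,0],[0.4,0.75,-1,0,0]]'
python3 -m crank '[[0.4,0.03,-0.25,0,0],[0.4,0.07,-0.5,0,0],[0.4,0.1,-0.75,0,0],[0.4,0.135,-1,0,0],[0.4,0.135,-1,0,0]]'
python3 -m crank '[[0.4,0,-0.25,0,0],[0.4,0,-0.5,0,0],[0.4,0,-0.75,0,0],[0.4,0,-1,0,0],[0.4,0,-1,0,0]]'
```

```text
time: 0.72
position: [0.3932, 0.4178, 0.2223]
tool_rot: [-0.069, 3.14, -0.002]
ft_force: [-0.0, 0.4, 0.0]
grip_width: 0.514
grip_force: 0.0
time: 1.35
position: [0.5431, 0.2143, 0.2223]
tool_rot: [-0.059, 3.14, -0.005]
ft_force: [0.1, -0.6, -0.8]
grip_width: 0.398
grip_force: 0.0
time: 1.98
position: [0.5671, 0.0166, 0.2225]
tool_rot: [0.065, -3.141, 0.003]
ft_force: [0.4, 0.6, 0.3]
grip_width: 0.399
grip_force: 0.0
time: 2.6
position: [0.5661, -0.1823, 0.2224]
tool_rot: [0.067, -3.14, 0.003]
ft_force: [-0.8, 0.5, -0.3]
grip_width: 0.4
grip_force: 0.0
```

```bash
python3 -m crank '[[0.4,0.005,-0.22,0,0.0015],[0.4,0.005,-0.22,-0.25,0.0015],[0.4,0.005,-0.22,-0.5,0.0015],[0.4,0.005,-0.22,-0.6,0.0015],[0.4,0.005,-0.22,-0.6,0.0015]]'
python3 -m crank '[[0.4,0,0,-0.1,0],[0.4,0,0,-0.2,0],[0.4,0,0,-0.3,0],[0.4,0,0,-0.4,0],[0.4,0,0,-0.4,0]]'
python3 - <<'E'
from h import *
im=get_image("side")[:,:,::-1]; cv2.imwrite("pics/side1.png",cv2.resize(im[230:420,160:400],None,fx=3,fy=3))
s=get_state();print(s["position"],s["tool_rot"],s["ft_force"])
E
```

```text
time: 3.22
position: [0.5679, -0.2206, 0.1016]
tool_rot: [0.094, -3.138, -0.002]
ft_force: [0.1, -0.7, 0.2]
grip_width: 0.398
grip_force: 0.0
time: 3.85
position: [0.5664, -0.2219, 0.0202]
tool_rot: [0.091, -3.136, -0.002]
ft_force: [-0.7, -0.8, 0.5]
grip_width: 0.398
grip_force: 0.0
[ 0.56738853 -0.22233831  0.02150378] [ 9.09768852e-02 -3.13832667e+00 -6.48710089e-04] [-0.03022689  0.04162461  0.23965804]
```

View pics/side1.png

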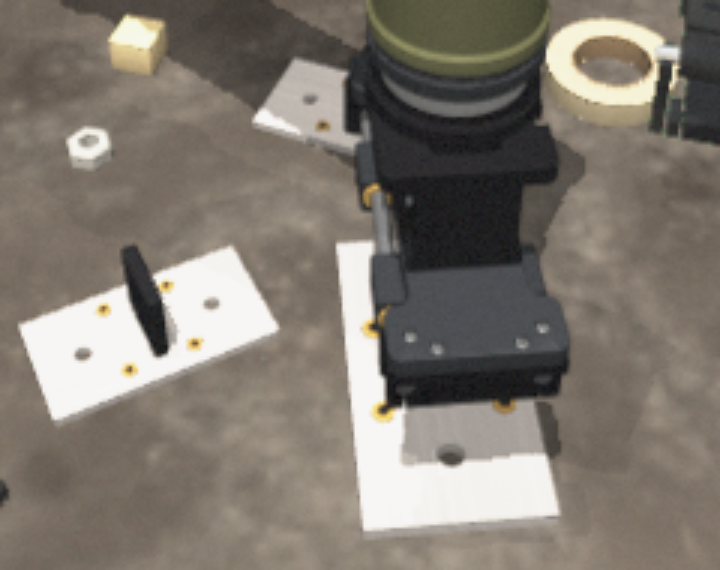

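The side view shows the fingers straddling the black handle of the large plate, with the tips just above the plate and nothing colliding. I'll centre in y, then grip.

```bash
python3 -m crank '[[0.4,0,-0.022,-0.015,-0.001],[0.4,0,-0.022,-0.015,-0.001],[0.0,0,-0.022,-0.015,-0.001],[0.0,0,-0.022,-0.015,-0.001],[0.0,0,-0.022,-0.015,-0.001]]' 30
python3 -m crank '[[0.0,0,0,0,0],[0.0,0,0,0,0],[0.0,0,0,0,0]]'
```

```text
time: 4.53
position: [0.5683, -0.2268, 0.0197]
tool_rot: [-0.082, 3.14, -0.0]
ft_force: [0.7, -2.1, -0.3]
grip_width: 0.141
grip_force: 1.2
time: 4.9
position: [0.5683, -0.2269, 0.0198]
tool_rot: [-0.082, 3.14, -0.0]
ft_force: [-0.3, -0.7, 1.9]
grip_width: 0.134
grip_force: 30.0
```

```bash
python3 -m crank '[[0,0,0,0.15,0],[0,0,0,0.3,0],[0,0,0,0.45,0],[0,0,0,0.6,0],[0,0,0,0.6,0]]'
python3 -m crank '[[0,0,0.2,0,0],[0,-0.03,0.4,0,0],[0,-0.06,0.6,0,0],[0,-0.1,0.8,0,0],[0,-0.1,1,0,0.0022]]'
python3 -m crank '[[0,0,0.2,0,0],[0,-0.03,0.4,0,0],[0,-0.06,0.7,0,0],[0,-0.074,1,0,0],[0,-0.074,1,0,0.0022]]'
python3 -m crank '[[0,0,0.08,0,0],[0,0,0.08,0,0],[0,0,0.08,0,0],[0,0,0.08,0,0],[0,0,0.08,0,0]]'
python3 - <<'E'
from h import *
im=get_image("side")[:,:,::-1]; cv2.imwrite("pics/side2.png",cv2.resize(im[80:260,180:380],None,fx=3,fy=3))
s=get_state();print(s["position"],s["tool_rot"],s["ft_force"],s["torque"])
E
```

```text
time: 5.52
position: [0.5692, -0.2273, 0.141]
tool_rot: [-0.081, 3.137, -0.001]
ft_force: [0.7, -0.4, -4.4]
grip_width: 0.133
grip_force: 30.0
time: 6.15
position: [0.5458, -0.0255, 0.137]
tool_rot: [0.104, -3.136, -0.0]
ft_force: [0.6, -0.9, -4.7]
grip_width: 0.134
grip_force: 30.0
time: 6.78
position: [0.5301, 0.1805, 0.1368]
tool_rot: [0.142, -3.134, -0.004]
ft_force: [0.3, -0.3, -4.4]
grip_width: 0.136
grip_force: 30.0
time: 7.4
position: [0.5335, 0.1885, 0.1397]
tool_rot: [-0.123, 3.139, 0.0]
ft_force: [0.3, 0.0, -4.4]
grip_width: 0.136
grip_force: 30.0
[0.53347029 0.18872411 0.13971408] [-1.23668324e-01  3.13892194e+00  2.44163764e-04] [ 0.01174416  0.0717482  -4.10617592] [ 0.03042664 -0.00130813  0.0439036 ]
```

View pics/side2.png

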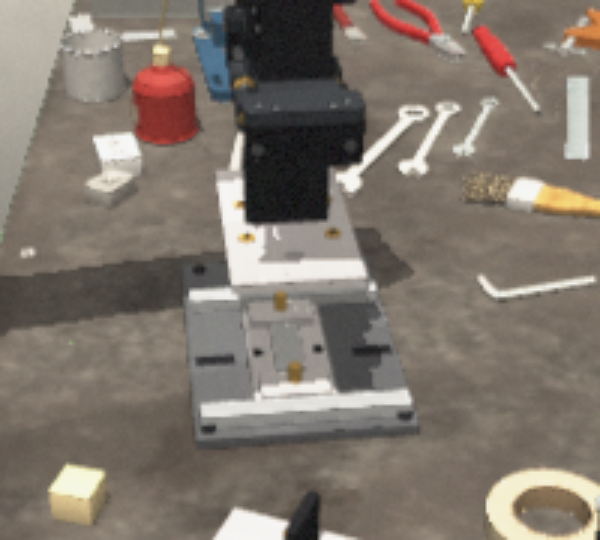

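The template hangs level over the fixture, at yaw 4.5°. The pins are visible at crop (280,299) and (295,372). Pin contact should come at tool z of about 0.058 and home at about 0.044, so I'll lower to just above the pins and then feel.

```bash
python3 -m crank '[[0,0,0,-0.15,0],[0,0,0,-0.3,0],[0,0,0,-0.37,0],[0,0,0,-0.37,0],[0,0,0,-0.37,0]]'
python3 -m crank '[[0,0,0,-0.01,0],[0,0,0,-0.02,0],[0,0,0,-0.03,0],[0,0,0,-0.03,0],[0,0,0,-0.03,0]]'
```

```text
time: 8.07
position: [0.5344, 0.1895, 0.0669]
tool_rot: [-0.125, 3.137, 0.001]
ft_force: [-0.1, 0.4, -4.6]
grip_width: 0.141
grip_force: 30.0
time: 8.7
position: [0.5333, 0.1892, 0.0596]
tool_rot: [-0.125, 3.139, 0.0]
ft_force: [0.4, 0.6, -4.2]
grip_width: 0.136
grip_force: 30.0
```

```bash
python3 -m crank '[[0,0,0,-0.003,0],[0,0,0,-0.006,0],[0,0,0,-0.008,0],[0,0,0,-0.008,0]]'
```

```text
time: 9.2
position: [0.5333, 0.1892, 0.0579]
tool_rot: [0.125, -3.139, -0.0]
ft_force: [0.4, 0.5, -4.6]
grip_width: 0.137
grip_force: 30.0
```

```bash
for i in 1 2; do python3 -m crank '[[0,0,0,-0.003,0],[0,0,0,-0.006,0],[0,0,0,-0.006,0]]' | egrep 'pos|ft'; done
```

```text
position: [0.5333, 0.1892, 0.0567]
ft_force: [0.4, 0.6, -3.5]
position: [0.5333, 0.1892, 0.0555]
ft_force: [1.0, 0.4, -4.1]
```

```bash
for i in 1 2; do python3 -m crank '[[0,0,0,-0.003,0],[0,0,0,-0.006,0],[0,0,0,-0.006,0]]' | egrep 'pos|ft'; done; python3 -c "
from bench import *;print(get_state()['torque'])"
```

```text
position: [0.5333, 0.1892, 0.0543]
ft_force: [-0.0, -0.1, -3.3]
position: [0.5333, 0.1891, 0.0531]
ft_force: [0.4, -0.7, -3.5]
[0.02225281 0.01904637 0.00710681]
```

Nearly 5 mm below tip height with no load, so both pins appear to be in the holes. Continuing gently.

```bash
for i in 1 2 3; do python3 -m crank '[[0,0,0,-0.004,0],[0,0,0,-0.008,0],[0,0,0,-0.008,0]]' | egrep 'pos|ft'; done
```

```text
position: [0.5333, 0.1892, 0.0515]
ft_force: [-0.4, -0.2, -4.0]
position: [0.5333, 0.1892, 0.0499]
ft_force: [-0.3, -0.4, -3.7]
position: [0.5332, 0.1892, 0.0483]
ft_force: [-0.9, -0.2, -4.7]
```

```bash
for i in 1 2 3; do python3 -m crank '[[0,0,0,-0.003,0],[0,0,0,-0.006,0],[0,0,0,-0.006,0]]' | egrep 'pos|ft'; done
```

```text
position: [0.5333, 0.1892, 0.0471]
ft_force: [-0.2, -0.4, -4.0]
position: [0.5333, 0.1892, 0.0459]
ft_force: [-0.5, 0.9, -5.1]
position: [0.5333, 0.1892, 0.0447]
ft_force: [-1.1, -0.3, -4.3]
```

```bash
for i in 1 2 3; do python3 -m crank '[[0,0,0,-0.002,0],[0,0,0,-0.002,0]]' | egrep 'pos|ft'; done
```

```text
position: [0.5333, 0.1892, 0.0444]
ft_force: [0.4, 0.1, -4.0]
position: [0.5333, 0.1892, 0.044]
ft_force: [0.4, 0.7, -4.6]
position: [0.5333, 0.1892, 0.0437]
ft_force: [-0.8, -0.2, -3.0]
```

```bash
for i in 1 2; do python3 -m crank '[[0,0,0,-0.002,0],[0,0,0,-0.002,0]]' | egrep 'pos|ft'; done; python3 - <<'E'
from h import *
im=get_image("side")[:,:,::-1]; cv2.imwrite("pics/side3.png",cv2.resize(im[130:240,220:340],None,fx=5,fy=5,interpolation=cv2.INTER_CUBIC))
E
```

```text
position: [0.5333, 0.1892, 0.0437]
ft_force: [-1.9, -0.8, 2.1]
position: [0.5334, 0.1892, 0.0437]
ft_force: [-3.5, -1.8, 6.4]
```

View pics/side3.png

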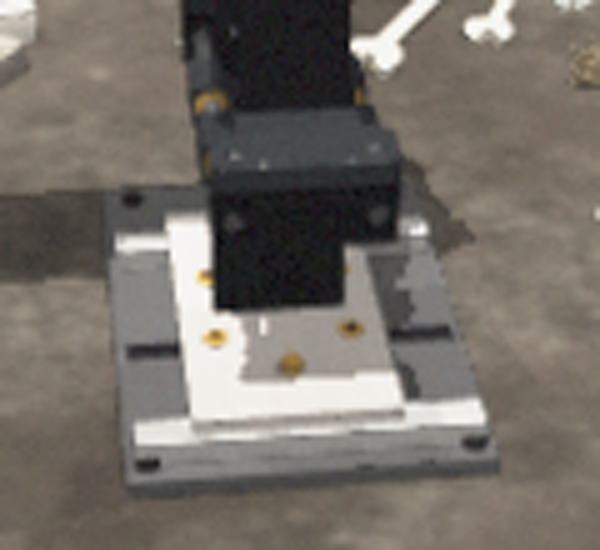

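Firm contact came at z = 0.0437, as predicted for home. The picture shows a brass pin standing through the near hole at (290,362) and the plate flat on the rail. I'll ease off, release and lift.

```bash
python3 -m crank '[[0,0,0,0.003,0],[0.35,0,0,0.003,0],[0.35,0,0,0.003,0],[0.35,0,0,0.003,0],[0.35,0,0,0.003,0]]'
python3 -m crank '[[0.35,0,0,0,0],[0.35,0,0,0.1,0],[0.35,0,0,0.25,0],[0.35,0,0,0.45,0],[0.35,0,0,0.7,0]]'
python3 -m crank '[[0.2,0,0,0.1,0],[0,0,0,0.1,0],[0,0,0,0.1,0]]' | head -3
```

```text
time: 14.88
position: [0.5335, 0.1892, 0.0433]
tool_rot: [-0.125, 3.139, 0.0]
ft_force: [-0.9, 0.2, -0.2]
grip_width: 0.341
grip_force: 0.0
time: 15.5
position: [0.5326, 0.1889, 0.1838]
tool_rot: [0.125, -3.137, 0.001]
ft_force: [1.0, 1.2, -0.7]
grip_width: 0.351
grip_force: 0.0
time: 15.88
position: [0.5326, 0.189, 0.202]
tool_rot: [0.125, -3.137, 0.001]
```

```bash
python3 -m crank '[[0,0,0.25,0,0],[0,-0.02,0.5,0,0],[0,-0.04,0.75,0,0],[0,-0.04,0.93,0,0],[0,-0.04,0.93,0,0]]' 20
python3 - <<'E'
from h import *
im=get_image("top")[:,:,::-1]; s=get_image("side")[:,:,::-1]
a=cv2.resize(im[175:260,160:285],(750,510),interpolation=cv2.INTER_CUBIC); cv2.imwrite("pics/top4.png",a)
E
```

```text
time: 16.5
position: [0.5227, 0.3788, 0.2004]
tool_rot: [0.134, -3.135, 0.001]
ft_force: [0.9, -1.4, -1.2]
grip_width: -0.0
grip_force: 0.0
```

View pics/top4.png

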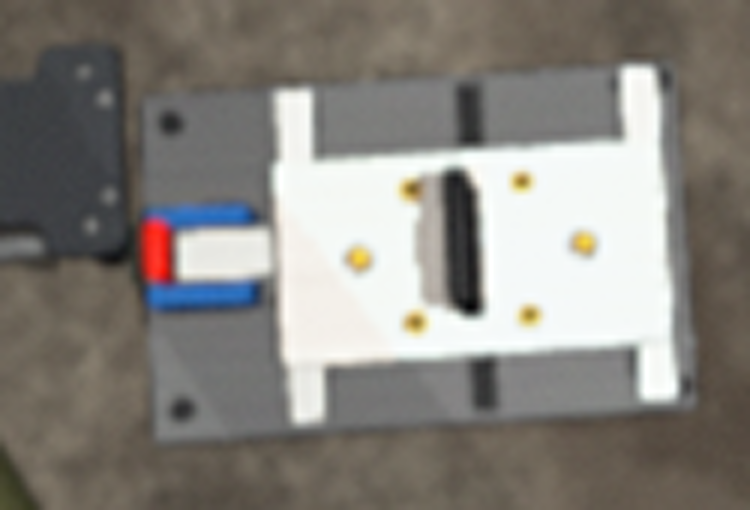

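Both brass pins show through the holes at (358,258) and (583,242). The plate lies square across both rails and the red tab at (157,250) is still open. I'll go down behind the tab and push.

```bash
python3 -m crank '[[0,0,0,-0.25,0],[0,0,0,-0.5,0],[0,0,0,-0.7,0],[0,0,0,-0.74,0],[0,0,0,-0.74,0]]'|egrep 'pos|ft'
python3 -m crank '[[0,0.004,-0.03,0,0],[0,0.006,-0.08,0,0],[0,0.008,-0.1,0,0],[0,0.008,-0.1,0,0]]'|egrep 'pos|ft'
```

```text
position: [0.5261, 0.3742, 0.0559]
ft_force: [-1.3, -0.5, 0.2]
position: [0.5273, 0.3546, 0.0559]
ft_force: [-0.6, -0.1, -0.5]
```

```bash
for i in 1 2 3; do python3 -m crank '[[0,0.001,-0.01,0,0],[0,0.002,-0.02,0,0],[0,0.002,-0.02,0,0]]'|egrep 'pos|ft'; done
```

```text
position: [0.5274, 0.351, 0.0553]
ft_force: [-0.0, -0.4, -0.5]
position: [0.5278, 0.3469, 0.0554]
ft_force: [-0.5, 0.2, -0.3]
position: [0.5283, 0.3428, 0.0554]
ft_force: [-0.1, -0.6, 0.8]
```

```bash
for i in 1 2 3; do python3 -m crank '[[0,0.001,-0.008,0,0],[0,0.0015,-0.015,0,0],[0,0.0015,-0.015,0,0]]'|egrep 'pos|ft'; done
```

```text
position: [0.5285, 0.34, 0.0554]
ft_force: [-0.1, -0.3, 0.3]
position: [0.5288, 0.337, 0.0554]
ft_force: [0.2, 0.1, -0.2]
position: [0.5289, 0.3352, 0.0554]
ft_force: [0.4, 3.1, -1.6]
```

Contact with about 3 N at y ≈ 0.335. I'll push on for about 12–14 mm until the stop.

```bash
for i in 1 2 3; do python3 -m crank '[[0,0.001,-0.008,0,0],[0,0.0015,-0.016,0,0],[0,0.0015,-0.016,0,0]]'|egrep 'pos|ft'; done
```

```text
position: [0.5293, 0.3309, 0.0554]
ft_force: [-0.5, 2.8, -0.7]
position: [0.5296, 0.3274, 0.0554]
ft_force: [-0.4, 2.7, -0.2]
position: [0.5299, 0.3243, 0.0554]
ft_force: [-0.9, 2.0, 1.2]
```

```bash
for i in 1 2 3; do python3 -m crank '[[0,0.0005,-0.004,0,0],[0,0.0005,-0.007,0,0],[0,0.0005,-0.007,0,0]]'|egrep 'pos|ft'; done
```

```text
position: [0.53, 0.3231, 0.0554]
ft_force: [-1.6, 3.9, 1.1]
position: [0.53, 0.3229, 0.0555]
ft_force: [-1.4, 6.3, -1.6]
position: [0.53, 0.3229, 0.0555]
ft_force: [-0.7, 7.5, -1.9]
```

The arm has met the hard stop: force is rising and position is fixed. Backing off along +y, lifting, then checking.

```bash
python3 -m crank '[[0,-0.01,0.1,0,0],[0,-0.02,0.25,0,0],[0,-0.02,0.3,0.25,0],[0,-0.02,0.3,0.5,0],[0,-0.02,0.3,0.75,0]]'|egrep 'time|pos|ft'
python3 -m crank '[[0,0,0.2,0,0],[0,0,0.3,0,0],[0,0,0.3,0,0]]'|egrep 'time|pos|ft'
python3 - <<'E'
from h import *
im=get_image("top")[:,:,::-1]; s=get_image("side")[:,:,::-1]
a=cv2.resize(im[175:260,160:285],(560,381),interpolation=cv2.INTER_CUBIC); cv2.imwrite("pics/top5.png",a)
hsv=cv2.cvtColor(np.ascontiguousarray(im),cv2.COLOR_BGR2HSV)
red=(hsv[...,1]>150)&((hsv[...,0]<6)|(hsv[...,0]>174))&(hsv[...,2]>120)
for c in blobs(red[190:250,170:290],170,190): print(c,ray("top",*c[1],.072)-ray("top",185.55,216.53,.072))
E
```

```text
time: 22.85
position: [0.5266, 0.3798, 0.2066]
ft_force: [1.3, 1.1, -0.4]
time: 23.22
position: [0.5248, 0.4416, 0.2034]
ft_force: [-0.6, -0.3, -0.3]
(35, [190.57, 216.11]) [ 0.00124684 -0.01291664  0.        ]
```

View pics/top5.png

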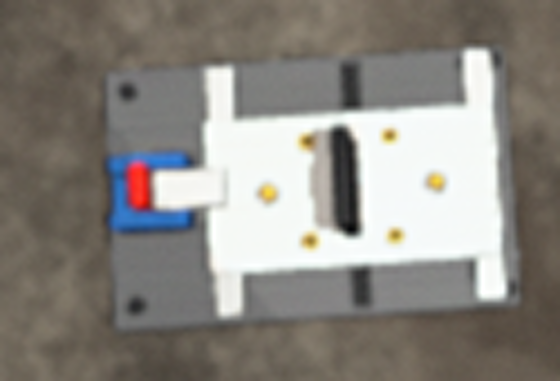

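The red tab at (139,186) has moved in by 13 mm to its stop, and its bolt overlaps the plate's edge at about (222,188). Both pins are still through the holes at (268,193) and (436,181), and the arm is clear. Handing in.

```bash
python3 -c "
from bench import *;print(close_job())"
```

```text
the job is handed in; nothing more can be done
None
```

The template lies flat on the rails with both pins through its holes, the latch is pushed to its stop over the edge, the robot is clear of everything, and the job was handed in at about 23 s; no verdict came back.

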